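# Call the apprentice and show the next press set-up

### The job

Ring for the apprentice by pressing the plunger of the counter bell gently from above and letting it up again, without shifting or lifting the bell. Then show what to set up next, with the fingers pointing down and touching nothing: point at the middle of the larger of the two round cutters from a few centimetres above it for two full seconds, then point the same way at the middle of the square wooden block, and finish with the arm still pointing there. Touch nothing but the bell, and on the way do not dip low over the other cutters or the round block, which would point at the wrong thing.

Things in the scene. Friction and masses are not known exactly. Their poses are not given: they have to be found in the camera images.
- plunger_top (a point): Counter bell: a steel dome (76 mm across, top 46 mm above the bench) on a black foot 84 mm across, loose, about 0.6 kg, standing on the bench. This point is the centre of the top face of its plunger, a steel button 20 mm across at the top of the dome, 64 mm above the bench when up; z is up. The plunger goes straight down 8 mm against a spring.
- plunger (a joint): Travel of the bell's plunger in m: 0 up, 0.008 fully down. It starts to move at about 2.4 N, stands at 4 mm with 4.0 N and is fully down with 5.6 N; the bell rings at 4 mm. It springs back up by itself.
- bell: The counter bell's foot; origin at the centre of its underside, on the bench, z up.
- large_cutter_top (a point): The larger round cutter: an upright open steel ring 92 mm across, wall 4 mm, 32 mm high, with a thin spacer bar across its inside at half height; loose, 0.3 kg. This point is the centre of the ring at the height of its upper edge (32 mm above the bench), z up.
- large_cutter: The same cutter; origin at its centre on the bench.
- small_cutter: The smaller round cutter: the same kind of steel ring, 54 mm across and 32 mm high, loose; origin at its centre on the bench. Not to be pointed at or touched.
- slot_cutter: The slot cutter: a long steel ring with straight sides and round ends, 104 by 40 mm (long along its x) and 32 mm high, loose; origin at its centre on the bench. Not to be pointed at or touched.
- square_block_top (a point): Square wooden cutting block, 100 by 100 mm and 40 mm high, fixed on the bench. This point is the centre of its upper face (40 mm above the bench), z up.
- square_block: The square block; origin at the centre of its underside.
- round_block: Round wooden cutting block, 104 mm across and 40 mm high, fixed on the bench; origin at the centre of its underside. Not to be pointed at or touched.
- dye_tin: Dye tin with a paper label, 72 mm across and 75 mm high, loose, among the cutters; origin at the centre of its underside. Leave alone.
- awl: Awl with a wooden handle, 120 mm long, lying loose in the middle of the bench; leave alone.
- maul: Wooden maul, 180 mm high and 72 mm across, standing loose near the robot's left; origin at the centre of its underside. Leave alone.
- glue_brush: Brush lying loose at the back; leave alone.
- oil_jar: Jar, 60 mm across and 90 mm high, loose at the back right (-y); origin at the centre of its underside. Leave alone.
- rivet_bowl: Dark steel bowl, 100 mm across and 45 mm high, loose at the back left (+y); origin at the centre of its underside. Leave alone.
- hammer: Hammer, 260 mm long, lying loose at the near right (-y); leave alone. (Fixed equipment, all under 210 mm high, lines the bench edges beyond x = 0.8 and beyond 0.53 m to either side.)
Not all that is in view belongs to the job. Leave any red look-alike of the bell alone.

How it is judged (in metres and radians):
On the way, in this order (a step that is already met when the one before it is completed fails the run):
1. the bell is rung: its plunger is pressed down at least 4 mm (value of joint plunger above 0.004 m).
2. the bell is let up again (value of joint plunger below 0.0015 m), for 0.1 s.
3. the tool points down at the middle of the larger round cutter (within 30 mm sideways, TCP 20 to 90 mm above its upper edge) for 1.8 s (horizontal distance between the grasp point and large_cutter_top below 0.03 m and z of the grasp point in the frame of large_cutter_top between 0.02 and 0.09 m and angle between the grasp point's own z axis and vertical above 2.3 rad), for 1.8 s.
4. the tool points down at the middle of the square block (within 35 mm sideways, TCP 20 to 90 mm above its upper face) (horizontal distance between the grasp point and square_block_top below 0.035 m and z of the grasp point in the frame of square_block_top between 0.02 and 0.09 m and angle between the grasp point's own z axis and vertical above 2.3 rad), for 0.3 s.
At the end, for the whole second after the job is handed in: The tool still points down (within 48 degrees) at the middle of the square block: TCP within 35 mm sideways, 20 to 90 mm above its face. Plunger up, bell upright within 15 mm of its start, cutters within 5 mm, other loose things within 10 mm (all of step 4 and distance of each of large_cutter, small_cutter, slot_cutter from where it was at the start of the episode below 0.005 m and distance of each of dye_tin, awl, maul, glue_brush, oil_jar, rivet_bowl, hammer from where it was at the start of the episode below 0.01 m and distance of bell from where it was at the start of the episode below 0.015 m and value of joint plunger below 0.0015 m and angle between bell's own z axis and vertical below 0.1 rad); the robot touches nothing.
It fails at once if a cutter or block is touched, or a cutter shifted by more than 5 mm (contact force between any of the fingers, the arm and large_cutter above 0.5 N or contact force between any of the fingers, the arm and small_cutter above 0.5 N or contact force between any of the fingers, the arm and slot_cutter above 0.5 N or contact force between any of the fingers, the arm and square_block above 0.5 N or contact force between any of the fingers, the arm and round_block above 0.5 N or distance of any of large_cutter, small_cutter, slot_cutter from where it was at the start of the episode above 0.005 m).
It fails at once if a bystander is touched, or shifted by more than 10 mm (contact force between any of the fingers, the arm and dye_tin above 0.5 N or distance of any of dye_tin, awl, maul, glue_brush, oil_jar, rivet_bowl, hammer from where it was at the start of the episode above 0.01 m or contact force between any of the fingers, the arm and awl above 0.5 N or contact force between any of the fingers, the arm and maul above 0.5 N or contact force between any of the fingers, the arm and glue_brush above 0.5 N or contact force between any of the fingers, the arm and oil_jar above 0.5 N or contact force between any of the fingers, the arm and rivet_bowl above 0.5 N or contact force between any of the fingers, the arm and hammer above 0.5 N).
It fails at once if the bell is shifted by more than 15 mm, lifted by more than 5 mm or tipped (distance of bell from where it was at the start of the episode above 0.015 m or height (world z) of bell above 0.005 m or angle between bell's own z axis and vertical above 0.15 rad).
It fails at once if the bell is pressed with more than 30 N (contact force between any of the fingers, the arm and bell above 30 N).
It fails at once if the wrong thing is pointed at: the TCP comes within 30 mm sideways of the middle of the small cutter, the slot cutter or the round block at less than 100 mm above the bench ((horizontal distance between the grasp point and small_cutter below 0.03 m and height (world z) of the grasp point below 0.1 m) or (horizontal distance between the grasp point and slot_cutter below 0.03 m and height (world z) of the grasp point below 0.1 m) or (horizontal distance between the grasp point and round_block below 0.03 m and height (world z) of the grasp point below 0.1 m)).
It also fails if it takes over 51 s, if anything falls off the work surface, if the arm or the gripper's body presses on something with over 40 N, if the wrist force passes 120 N, or if a joint passes its speed limit or range.

### The arm

A 6-joint arm with a two-finger parallel gripper is mounted at the origin on the work surface. World frame = base frame: x ahead of the robot, y to its left, z up, the work surface at z = 0. Lengths are in m, angles in degrees, forces in N, time in s.
With the tool pointing down it reaches from about 0.25 to 0.775 m from the base axis. Payload 8.9 kg.
Tool frame: the origin (TCP) lies between the finger pads, 19 mm behind the fingertips; this is the grasp point; z points along the fingers, y is the line along which they close (so a half turn about z gives the same grasp; the last joint's range is limited). The gripper opens to 85 mm and grips with 20 to 120 N. Pads are 22 mm wide; open, the fingers measure 114 mm over their backs; the gripper's body (76 mm by 85 mm) begins 54 mm behind the grasp point. The pads swing forward as they close: fully open they stand 13 mm farther back than shut.
Start: joints at [-74.96, 16.656, -8.789, 64.555, 0, 82.019], TCP at [0.205, -0.483, 0.25] pointing down, gripper open.
Joint ranges: [-144.48, 144.48], [-52.06, 99.96], [-74.48, 78.29], [-112.23, 115.85], [-86.99, 84.42], [-180, 180]. Speed limits (degrees/s): [127.2, 127.2, 159.86, 180, 180, 180].

### API

Orientations are given as [roll, pitch, yaw] about the fixed x, y, z axes, in that order (R = Rz(yaw) Ry(pitch) Rx(roll)).
In Python, from rig import arm, eyes, workorder gives the robot as it stands. The module is installed in compiled form; this text tells all that it offers.
- The arm moves only by the shell command python3 -m jog 'ROWS' [OPENING]. ROWS is JSON, a list of rows, each a list of 6 numbers: the shift along the tool's x, y, z each as a share of 300 mm, from -1 to 1, then the turn, a rotation vector about the tool's x, y, z each as a share of 0.15 rad, from -1 to 1. A call has 1 to 8 rows; each row shifts and turns the commanded pose from where the row before left it, along the tool's axes as they then stand; what a row does not reach is not made up. A row lasts 1/8 s, in which the tool goes at most 62.5 mm and 10.7 degrees, less where a joint would pass 70% of its speed; a pose out of reach is approached as far as the arm can. A call with a number of a shift or a turn outside -1 to 1 is refused whole. A call with a gripper value outside its range is refused whole. OPENING is the opening, from -1 (shut) to 1 (fully open), set as the call begins (- or left out, the last holds). The fingers move at their own pace and stop on an object; the grip force is fixed at half the most. Time passes only in rows, so rows that do not move let the fingers close. It gives the time, the measured TCP pose, the force, the opening and the grip force at its end, in the units of the state.
- arm.state(): the state, without advancing time (a new reading comes with each control period).
- eyes.read_camera(name): name is "scene" or "top"; returns a dict with "img" (400x640x3 uint8, red, green, blue), "fov_y" (degrees; the focal length in pixels is half the picture's height over the tangent of half this angle, whatever the lens; pixels are square), "cx", "cy" (the principal point, pixels), "eye" and "rotation" of the camera in the world. Camera axes: x right, y down, z forward; pixel columns grow to the right and rows downward; lengths in m; the calibration is good to about 2 mm. A picture is of the moment at which its call begins. There is no depth.
- workorder.sign_off(): hands the job in; it is judged then, once.
The state is a dict: "time": time; "joint_pos": joint angles; "qd": joint speeds; "joint_efforts": joint torques, N m; "tcp_pos": TCP position; "tool_rot": TCP orientation; "contact_force": force on the tool from outside, world axes, zero at the start; "ft_torque": the same for the moment, N m; "gripper_width": opening from 0.0 (shut) to 1.0 (fully open); "grip_force": force on a finger pad.
Only numpy, scipy, OpenCV 4.12 (cv2) and the standard library are available. Lean on these libraries where they do the work, as an engineer would, in place of code of your own. Each camera call takes 0.05 s, during which the arm holds its last target. There are 200 camera calls.

## Working session

There is one attempt and no reset: what is moved stays moved. The work goes in short steps, Python scripts to look and compute and a shell command to move; the robot and the scene stay as the last step left them, time stands still between calls to the robot, and variables do not carry over. Pictures are saved under pics/ and viewed, at most 10 in all, crops included, and the job is handed in when it is done.

```bash
mkdir -p pics; python3 - <<'E'
from rig import arm,eyes
import cv2
for n in("scene","top"):
    c=eyes.read_camera(n);cv2.imwrite(f"pics/{n}0.png",c["img"][:,:,::-1]);print(n,{k:v for k,v in c.items() if k!="img"})
print(arm.state())
E
```

```text
scene {'fov_y': 51.59559511914545, 'cx': 323.3810514183117, 'cy': 198.15890354213542, 'eye': array([1.22972419, 0.4038396 , 1.00133872]), 'rotation': array([-138.98109402,   -0.50854804,  122.15280061])}
top {'fov_y': 52.988224465854245, 'cx': 320.03173720830125, 'cy': 203.4183579091393, 'eye': array([ 0.41657784, -0.02353873,  1.43718506]), 'rotation': array([-1.74814552e+02,  9.64841687e-02, -8.88205863e+01])}
{'time': 0.1, 'joint_pos': array([-7.49604038e+01,  1.66852205e+01, -8.82484121e+00,  6.45559492e+01,
        1.34279852e-03,  8.20209622e+01]), 'qd': array([ 0.06826809, -0.11511889,  0.1918998 , -0.02830986,  0.10929227,
       -0.13926338]), 'joint_efforts': array([ 2.15072279e-03, -5.37977028e+01,  3.31918359e+01,  9.26582026e-03,
       -1.26186483e-04,  1.43847745e-05]), 'tcp_pos': array([ 0.20522563, -0.48283365,  0.24950648]), 'tool_rot': array([-1.79934815e+02, -1.04928145e-02,  2.30186272e+01]), 'contact_force': array([-0.21922122,  0.92310336,  0.33417679]), 'ft_torque': array([-0.02104337, -0.01661624, -0.01833696]), 'grip_force': 0.0, 'gripper_width': 1.0014840794260575}
```

View pics/top0.png

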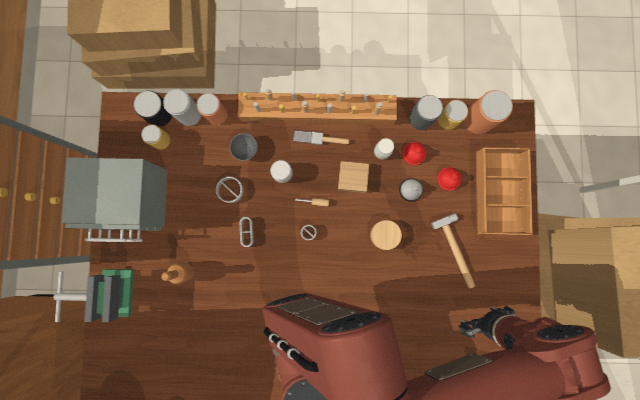

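View pics/scene0.png

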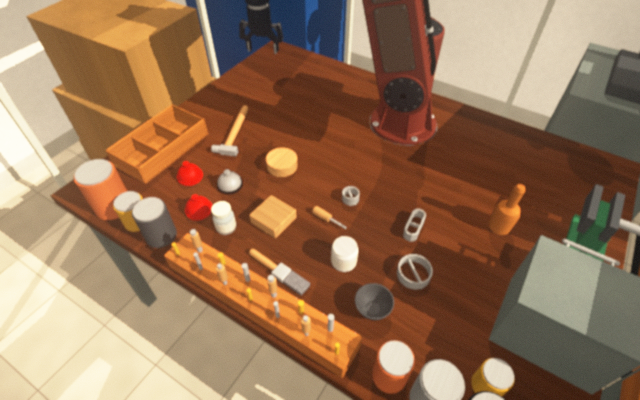

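The top view shows the steel bell at about (411,189), red look-alikes at (414,153) and (449,179), the large cutter at (230,190), the square block at (354,177), the round block at (386,235), the slot cutter at (246,232) and the small cutter at (308,232). In the scene view the bell is at (229,181), the large cutter at (415,271) and the square block at (273,216). I'll zoom in for exact pixels.

```bash
python3 - <<'E'
import cv2,numpy as np
t=cv2.imread("pics/top0.png");s=cv2.imread("pics/scene0.png")
def cr(im,u,v,w=50,h=40,k=5):return cv2.resize(im[v-h//2:v+h//2,u-w//2:u+w//2],None,fx=k,fy=k,interpolation=cv2.INTER_CUBIC)
a=np.vstack([np.hstack([cr(t,410,188),cr(t,230,190),cr(t,354,177)]),np.hstack([cr(s,229,180),cr(s,415,270),cr(s,273,215)])])
cv2.imwrite("pics/z.png",a);print(a.shape)
E
```

```text
(400, 750, 3)
```

View pics/z.png

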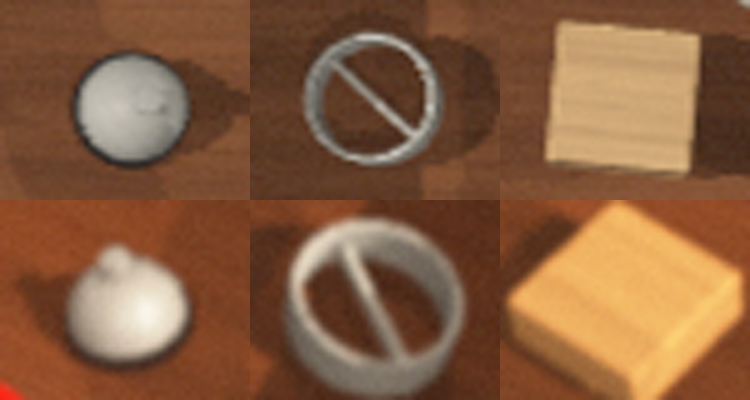

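The crops show the plunger top at about top (414.0,188.4), scene (226.8,169.9). The large rim's centre is at (228.8,189.2) and (414.6,268.2), and the square face's centre at (353.3,176.0) and (272.8,212.2).

```bash
cat > loc.py <<'E'
import numpy as np
from scipy.spatial.transform import Rotation as R
from rig import eyes
C={n:eyes.read_camera(n) for n in("scene","top")}
def ray(n,p):
    c=C[n];f=200/np.tan(np.radians(c["fov_y"]/2))
    d=R.from_euler("xyz",c["rotation"],degrees=True).apply([(p[0]-c["cx"])/f,(p[1]-c["cy"])/f,1])
    return c["eye"],d/np.linalg.norm(d)
def plane(n,p,z):
    e,d=ray(n,p);return e+d*(z-e[2])/d[2]
def tri(t,s):
    A=0;b=0;r=[ray("top",t),ray("scene",s)]
    for e,d in r:
        P=np.eye(3)-np.outer(d,d);A=A+P;b=b+P@e
    x=np.linalg.solve(A,b);return x,max(np.linalg.norm((np.eye(3)-np.outer(d,d))@(x-e)) for e,d in r)
E
python3 - <<'E'
from loc import *
np.set_printoptions(precision=4,suppress=True)
for n,t,s,z in [("plunger",(414,188.4),(226.8,169.9),.064),("large",(228.8,189.2),(414.6,268.2),.032),("lgbar",(229.3,189.3),(414.3,269.9),.016),("sq",(353.3,176),(272.8,212.2),.04)]:
    print(n,*tri(t,s),plane("top",t,z)[:2],plane("scene",s,z)[:2])
print("foot",plane("top",(410.8,189.4),.004))
# rest from both views at mid/top heights
for n,t,s,z in [("small",(308,232),(351,196),.016),("slot",(246,232),(415,225),.016),("round",(386,235),(282,162),.04),("tin",(282,171),(344,248),.05),("jar",(384,149),(223,213),.06),("bowl",(243,147),(375,300),.03),("redA",(414,153),(197,203),.04),("redB",(449,179),(190,172),.04),("maul",(172,275),(512,200),.1)]:
    print(n,plane("top",t,z)[:2],plane("scene",s,z)[:2])
E
```

```text
plunger [ 0.6004 -0.3423  0.066 ] 0.0016049010464858882 [ 0.5997 -0.3414] [ 0.5996 -0.3455]
large [0.5884 0.3049 0.0282] 0.0004218388201268142 [0.5878 0.3044] [0.5911 0.3049]
lgbar [0.5889 0.3053 0.0205] 4.155699602567398e-05 [0.5894 0.3063] [0.586  0.3048]
sq [ 0.6432 -0.1339  0.036 ] 1.9560268140698843e-05 [ 0.6425 -0.1336] [ 0.6456 -0.1317]
foot [ 0.6038 -0.3438  0.004 ]
small [0.4432 0.0219] [0.4445 0.0241]
slot [0.4387 0.2411] [0.4418 0.243 ]
round [ 0.4379 -0.2498] [ 0.4563 -0.2349]
tin [0.6535 0.1167] [0.6483 0.1155]
jar [ 0.7366 -0.2378] [ 0.7383 -0.241 ]
bowl [0.7407 0.2604] [0.7316 0.2574]
redA [ 0.729 -0.347] [ 0.7405 -0.3471]
redB [ 0.6387 -0.4699] [ 0.6551 -0.4586]
maul [0.2911 0.464 ] [0.2738 0.4567]
```

Heights agree with the text to within 4 mm. Bell is at about (0.601,-0.343), large cutter at (0.589,0.305) and square block at (0.643,-0.134). Next I shut the gripper and turn the tool to yaw 90.

```bash
python3 -m jog '[[0,0,0,0,0,-0.974],[0,0,0,0,0,-0.974],[0,0,0,0,0,-0.974],[0,0,0,0,0,-0.974],[0,0,0,0,0,-0.974],[0,0,0,0,0,-0.974],[0,0,0,0,0,-0.974],[0,0,0,0,0,-0.974]]' -1
```

```text
time: 1.2
tcp_pos: [0.2053, -0.4831, 0.2499]
tool_rot: [-180.0, -0.0, 90.3]
contact_force: [-0.1, 0.2, 0.2]
gripper_width: 0.0
grip_force: 0.0
```

```bash
python3 -m jog '[[0.058,0.165,0,0,0,0],[0.058,0.165,0,0,0,0],[0.058,0.165,0,0,0,0],[0.058,0.165,0,0,0,0],[0.058,0.165,0,0,0,0],[0.058,0.165,0,0,0,0],[0.058,0.165,0,0,0,0],[0.058,0.165,0,0,0,0]]'
python3 -m jog '[[0,0,0.1,0,0,0],[0,0,0.1,0,0,0],[0,0,0.1,0,0,0],[0,0,0.08,0,0,0],[0,0,0.05,0,0,0],[0,0,0,0,0,0],[0,0,0,0,0,0]]'
python3 - <<'E'
from rig import eyes
import cv2,numpy as np
o=[]
for n,u,v in(("top",411,189),("scene",229,165)):
    i=eyes.read_camera(n)["img"][:,:,::-1];o.append(cv2.resize(i[v-40:v+40,u-40:u+40],None,fx=5,fy=5,interpolation=2))
cv2.imwrite("pics/b1.png",np.hstack(o))
E
```

```text
time: 2.2
tcp_pos: [0.6028, -0.3433, 0.2498]
tool_rot: [-180.0, -0.0, 90.0]
contact_force: [0.4, -1.0, 0.1]
gripper_width: 0.0
grip_force: 0.0
time: 3.08
tcp_pos: [0.6018, -0.3444, 0.1221]
tool_rot: [179.9, 0.0, 90.0]
contact_force: [-0.6, 0.4, -1.2]
gripper_width: 0.001
grip_force: 0.0
```

View pics/b1.png

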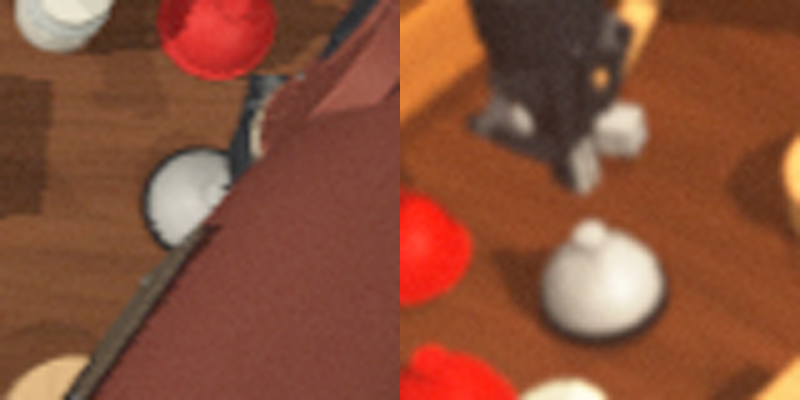

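The tip is at scene (225,161), just above the plunger at (227,170). I'll check the alignment numerically and go down to just above contact.

```bash
python3 -c "
from loc import *
print(plane('scene',(225.0,161.5),.103),plane('scene',(226.9,170),.064))"
python3 -m jog '[[0,0,0.04,0,0,0],[0,0,0.04,0,0,0],[0,0,0.02,0,0,0],[0,0,0,0,0,0],[0,0,0,0,0,0]]'
```

```text
[ 0.60075378 -0.34334936  0.103     ] [ 0.59981711 -0.34495302  0.064     ]
time: 3.9
tcp_pos: [0.6015, -0.3442, 0.0912]
tool_rot: [180.0, 0.0, 90.0]
contact_force: [0.5, -0.5, 0.2]
gripper_width: 0.003
grip_force: 0.0
```

Aligned within 2 mm. Next I press slowly, reading the force: 7 mm down to expected contact first, then on.

```bash
python3 -m jog '[[0,0,0.01,0,0,0],[0,0,0.01,0,0,0],[0,0,0,0,0,0],[0,0,0,0,0,0]]'
python3 -m jog '[[0,0,0.01,0,0,0],[0,0,0,0,0,0],[0,0,0,0,0,0]]'
```

```text
time: 4.4
tcp_pos: [0.6014, -0.3441, 0.085]
tool_rot: [180.0, 0.0, 90.0]
contact_force: [-0.6, -0.0, -0.3]
gripper_width: 0.001
grip_force: 0.0
time: 4.78
tcp_pos: [0.6016, -0.3443, 0.0823]
tool_rot: [180.0, 0.0, 90.0]
contact_force: [1.6, -0.7, 1.8]
gripper_width: -0.004
grip_force: 1.3
```

```bash
python3 -m jog '[[0,0,0.007,0,0,0],[0,0,0,0,0,0],[0,0,0,0,0,0]]'
python3 -m jog '[[0,0,0.007,0,0,0],[0,0,0,0,0,0],[0,0,0,0,0,0]]'
```

```text
time: 5.15
tcp_pos: [0.6015, -0.3442, 0.0801]
tool_rot: [180.0, 0.0, 90.0]
contact_force: [1.1, -0.3, 4.5]
gripper_width: 0.003
grip_force: 1.7
time: 5.52
tcp_pos: [0.6015, -0.3442, 0.078]
tool_rot: [180.0, 0.0, 90.0]
contact_force: [1.6, -1.3, 4.3]
gripper_width: 0.001
grip_force: 2.1
```

```bash
python3 -m jog '[[0,0,0.006,0,0,0],[0,0,0,0,0,0],[0,0,0,0,0,0]]'; python3 -m jog '[[0,0,0,0,0,0]]'|grep force;python3 -m jog '[[0,0,0,0,0,0]]'|grep force
```

```text
time: 5.9
tcp_pos: [0.6015, -0.3442, 0.0761]
tool_rot: [180.0, 0.0, 90.0]
contact_force: [1.6, -1.6, 4.2]
gripper_width: -0.003
grip_force: 2.5
contact_force: [2.9, -2.1, 4.3]
grip_force: 2.5
contact_force: [2.6, -2.2, 4.3]
grip_force: 2.5
```

Force follows the spring curve (about 5 N, 6.5 mm), so the bell has rung. Now let it up slowly and rise.

```bash
python3 -m jog '[[0,0,-0.01,0,0,0],[0,0,-0.01,0,0,0],[0,0,-0.02,0,0,0],[0,0,-0.04,0,0,0],[0,0,0,0,0,0],[0,0,0,0,0,0]]'
python3 -m jog '[[0,0,-0.1,0,0,0],[0,0,-0.12,0,0,0],[0,0,-0.12,0,0,0],[0,0,-0.1,0,0,0],[0,0,-0.06,0,0,0],[0,0,0,0,0,0]]'
python3 -m jog '[[0.18,-0.004,0,0,0,0],[0.18,-0.004,0,0,0,0],[0.18,-0.004,0,0,0,0],[0.18,-0.004,0,0,0,0],[0.18,-0.004,0,0,0,0],[0.18,-0.004,0,0,0,0]]'
python3 - <<'E'
from rig import eyes
import cv2
cv2.imwrite("pics/s2.png",eyes.read_camera("scene")["img"][:,:,::-1])
E
```

```text
time: 6.9
tcp_pos: [0.6011, -0.3439, 0.0999]
tool_rot: [-180.0, -0.0, 90.0]
contact_force: [0.1, -0.0, 0.2]
gripper_width: -0.006
grip_force: 0.0
time: 7.65
tcp_pos: [0.6018, -0.3444, 0.251]
tool_rot: [179.9, 0.1, 90.0]
contact_force: [-0.4, 0.4, -0.2]
gripper_width: -0.005
grip_force: 0.0
time: 8.4
tcp_pos: [0.5933, -0.0183, 0.2486]
tool_rot: [-179.9, -0.0, 90.0]
contact_force: [0.8, 0.0, 0.9]
gripper_width: 0.0
grip_force: 0.0
```

View pics/s2.png

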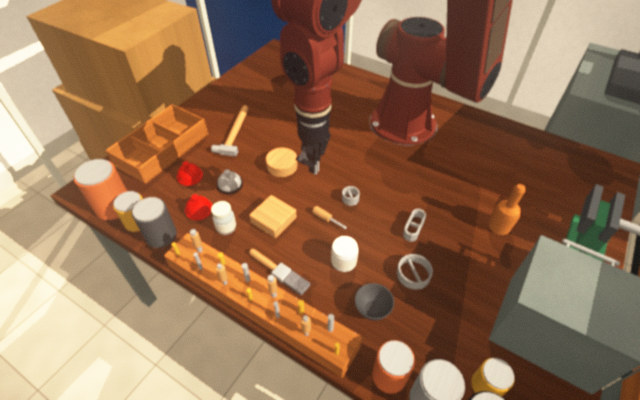

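The picture shows the bell unmoved at (229,181) with its plunger up, and everything else where it was. On to the large cutter.

```bash
python3 -m jog '[[0.18,-0.002,0,0,0,0],[0.18,-0.002,0,0,0,0],[0.18,-0.002,0,0,0,0],[0.18,-0.002,0,0,0,0],[0.18,-0.002,0,0,0,0],[0.16,-0.002,0,0,0,0],[0,0,0,0,0,0],[0,0,0,0,0,0]]'
```

```text
time: 9.45
tcp_pos: [0.5902, 0.2975, 0.2487]
tool_rot: [-179.9, 0.1, 90.0]
contact_force: [0.1, -0.3, 1.0]
gripper_width: 0.0
grip_force: 0.0
```

```bash
python3 -m jog '[[0,0,0.1,0,0,0],[0,0,0.12,0,0,0],[0,0,0.12,0,0,0],[0,0,0.1,0,0,0],[0,0,0.07,0,0,0],[0,0,0.03,0,0,0],[0,0,0,0,0,0],[0,0,0,0,0,0]]'
```

```text
time: 10.45
tcp_pos: [0.5914, 0.2978, 0.0891]
tool_rot: [179.9, -0.0, 90.0]
contact_force: [-1.0, 1.2, 0.4]
gripper_width: 0.0
grip_force: 0.0
```

Within 8 mm of the centre, 57 mm above the rim. I trim by 7 mm and hold for over 2 s.

```bash
python3 -m jog '[[0.023,-0.008,0.01,0,0,0],[0,0,0,0,0,0],[0,0,0,0,0,0],[0,0,0,0,0,0],[0,0,0,0,0,0],[0,0,0,0,0,0],[0,0,0,0,0,0],[0,0,0,0,0,0]]'
python3 -m jog '[[0,0,0,0,0,0],[0,0,0,0,0,0],[0,0,0,0,0,0],[0,0,0,0,0,0],[0,0,0,0,0,0],[0,0,0,0,0,0],[0,0,0,0,0,0],[0,0,0,0,0,0]]'
python3 - <<'E'
from rig import eyes
import cv2
cv2.imwrite("pics/s3.png",cv2.resize(eyes.read_camera("scene")["img"][170:330,310:510,::-1],None,fx=3,fy=3))
E
python3 -m jog '[[0,0,0,0,0,0],[0,0,0,0,0,0],[0,0,0,0,0,0],[0,0,0,0,0,0]]'
```

```text
time: 11.45
tcp_pos: [0.5883, 0.3048, 0.085]
tool_rot: [-180.0, 0.0, 90.0]
contact_force: [0.1, 0.5, -0.1]
gripper_width: -0.005
grip_force: 0.0
time: 12.45
tcp_pos: [0.5883, 0.3048, 0.085]
tool_rot: [-180.0, 0.0, 90.0]
contact_force: [0.3, 0.4, -0.9]
gripper_width: 0.004
grip_force: 0.0
time: 13.0
tcp_pos: [0.5883, 0.3048, 0.085]
tool_rot: [-180.0, -0.0, 90.0]
contact_force: [-0.0, 0.1, 0.1]
gripper_width: -0.001
grip_force: 0.0
```

View pics/s3.png

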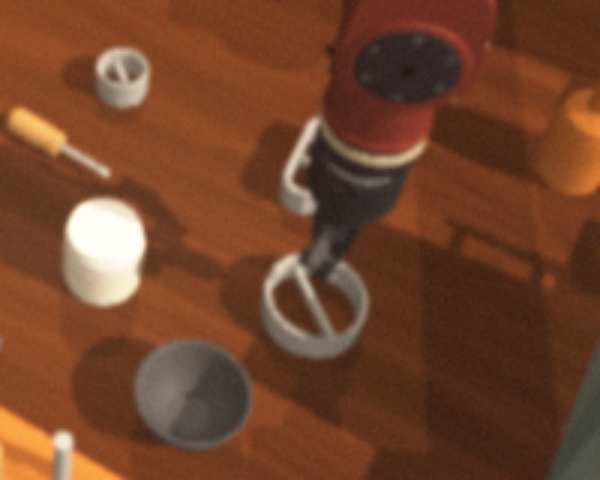

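The tip is at scene (416,261), over the cutter's centre, and the cutter is in place. Now rise, cross to the square block and lower.

```bash
python3 -m jog '[[0,0,-0.06,0,0,0],[0,0,-0.12,0,0,0],[0,0,-0.12,0,0,0],[0,0,-0.12,0,0,0],[0,0,-0.1,0,0,0],[0,0,-0.03,0,0,0],[0,0,0,0,0,0]]'
python3 -m jog '[[-0.183,0.023,0,0,0,0],[-0.183,0.023,0,0,0,0],[-0.183,0.023,0,0,0,0],[-0.183,0.023,0,0,0,0],[-0.183,0.023,0,0,0,0],[-0.183,0.023,0,0,0,0],[-0.183,0.023,0,0,0,0],[-0.183,0.023,0,0,0,0]]'
python3 -m jog '[[0,0,0,0,0,0],[0,0,0,0,0,0]]'
```

```text
time: 13.88
tcp_pos: [0.5884, 0.3049, 0.2504]
tool_rot: [180.0, -0.0, 90.0]
contact_force: [-0.4, 0.1, -0.2]
gripper_width: 0.0
grip_force: 0.0
time: 14.88
tcp_pos: [0.6427, -0.136, 0.2484]
tool_rot: [-179.9, -0.0, 90.0]
contact_force: [1.5, 0.3, 0.1]
gripper_width: 0.003
grip_force: 0.0
time: 15.12
tcp_pos: [0.6427, -0.134, 0.2486]
tool_rot: [-179.9, -0.1, 90.0]
contact_force: [0.3, 0.5, 0.2]
gripper_width: -0.002
grip_force: 0.0
```

```bash
python3 -m jog '[[0,0,0.08,0,0,0],[0,0,0.12,0,0,0],[0,0,0.12,0,0,0],[0,0,0.1,0,0,0],[0,0,0.06,0,0,0],[0,0,0.03,0,0,0],[0,0,0,0,0,0],[0,0,0,0,0,0]]'
python3 -m jog '[[0,0,0,0,0,0],[0,0,0,0,0,0],[0,0,0,0,0,0],[0,0,0,0,0,0],[0,0,0,0,0,0],[0,0,0,0,0,0],[0,0,0,0,0,0],[0,0,0,0,0,0]]'
python3 - <<'E'
from rig import eyes
import cv2
cv2.imwrite("pics/s4.png",eyes.read_camera("scene")["img"][:,:,::-1])
E
```

```text
time: 16.12
tcp_pos: [0.644, -0.1342, 0.098]
tool_rot: [179.9, 0.0, 90.0]
contact_force: [0.5, -0.4, -0.2]
gripper_width: -0.005
grip_force: 0.0
time: 17.12
tcp_pos: [0.6434, -0.1344, 0.097]
tool_rot: [-180.0, 0.0, 90.0]
contact_force: [-0.3, -0.3, -1.0]
gripper_width: -0.002
grip_force: 0.0
```

View pics/s4.png

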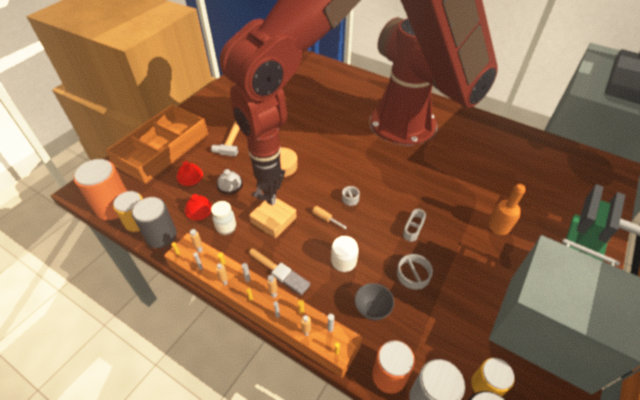

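The fingers point at the square block (tip near (272,202)), and the bell, cutters and other things are where they started.

```bash
python3 -c "
from rig import workorder
print(workorder.sign_off())"
```

```text
the job is handed in; nothing more can be done
None
```

I rang the bell and let it up, held the point over the larger round cutter for more than two seconds, and handed the job in at about 17 s with the arm still pointing at the square block. The sign-off returned no verdict, but readings and pictures showed nothing else touched or moved.

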